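# Fold up the case, unplug the tested power plugs and pack them

## Task

Put up the folding case first: raise its three flat walls until each stands fully upright. Then pull every power plug out of the test strip and put it inside the case, and finally set the loose lid squarely on the case, fully down all round. Leave the other things on the bench where they are.

Things in the scene. Friction and masses are not known exactly. Their poses are not given: they have to be found in the camera images.
- case: grey folding case fixed to the bench; origin on the bench under the middle of its base, z up. Inside 140 mm (x) x 170 mm (y), floor 12 mm above the bench. The far (+x) wall is fixed upright; the other three are hinged at the base's edges
- case_top (a point): middle of the case's open top once put up, 86 mm above the bench, axes as the case. The bars on the wall tops reach this height, and 79 mm (x) and 94 mm (y) out from here. Moving a wall takes about 2 to 4 N at its bar, so an upright wall can be knocked over; the bar can turn in closed fingers while the wall is raised
- wall_left (a joint): hinge angle of the +y wall: 0 flat on the bench, pi/2 upright at its stop; starts at 0 to 0.35, stays where left. Hinge line through (0, +88 mm) of the case, 10 mm above the bench. Wall 132 mm wide, 6 thick; 12 mm steel grip bar along its free edge, axis 70 mm from the hinge; beside it, on the hinge side, a slot 30 x 84 mm lets a finger in
- wall_right (a joint): hinge angle of the -y wall: 0 flat on the bench, pi/2 upright at its stop; starts at 0 to 0.35, stays where left. Hinge line through (0, -88 mm) of the case, 10 mm above the bench. Wall 132 mm wide, 6 thick; 12 mm steel grip bar along its free edge, axis 70 mm from the hinge; beside it, on the hinge side, a slot 30 x 84 mm lets a finger in
- wall_front (a joint): hinge angle of the -x (robot side) wall: 0 flat on the bench, pi/2 upright at its stop; starts at 0 to 0.35, stays where left. Hinge line through (-73 mm, 0) of the case, 10 mm above the bench. Wall 156 mm wide, 6 thick; 12 mm steel grip bar along its free edge, axis 70 mm from the hinge; beside it, on the hinge side, a slot 30 x 108 mm lets a finger in
- lid: loose grey lid, 176 mm (x) x 206 mm (y), 0.28 kg; origin at the middle of its underside, level with the edge of its skirt. Skirt 14 mm deep, 4 thick, fits over the case walls with 5 mm play a side. Starts on the bench across from the test strip. Either way round fits; fully down on the case its origin is 72 mm above the bench, over the case's, x axes parallel
- lid_grip (a point): middle of the lid's black rib handle: 80 mm long (lid x), 16 mm thick (lid y), 30 mm high, from 19 to 49 mm above the lid's origin; this point is 34 mm above it
- rack: aluminium test strip fixed to the bench, 236 x 64 x 34 mm, long along its x; origin on the bench under its middle; its four sockets lie at x = -81, -27, +27 and +81 mm on its centre line; brass detent plungers stick out 16 mm from its +y side, 20 mm above the bench
- strip_top (a point): middle of the strip's top face, 34 mm above the bench; the plugs' heads rest on this face. A sprung detent slide in each socket holds its plug: after about 2 mm of play, a straight upward pull of about 10 to 13 N over some 5 mm frees it; the blade leaves the socket after 26 mm
- plug0: power plug (None if absent; 2 to 4 are present), 62 mm tall, 0.1 to 0.2 kg: black head 46 x 34 x 36 mm (x, y, z), below it a brass blade block 36 x 24 x 26 mm. Origin on its centre line at half height: head z -5 to +31 mm, blade z -31 to -5. Starts seated in the test strip, z up, axes parallel to the strip's, origin 39 mm above the bench. Grip the head across its 34 mm (y), firmly (40 N is fine)
- plug1: another power plug, same as plug0 (None if absent)
- plug2: another power plug, same as plug0 (None if absent)
- plug3: another power plug, same as plug0 (None if absent)
- oil: bystander, not to be disturbed: small white oil bottle, 32 mm across, 80 mm tall
- pad: bystander, not to be disturbed: low cork pad, 52 mm across, 22 mm tall
- jar: bystander, not to be disturbed: amber glass jar, 48 mm across, 65 mm tall
- spool: bystander, not to be disturbed: brass spool, 60 mm across, 30 mm tall
- driver: bystander, not to be disturbed: screwdriver lying on the bench
- spanner: bystander, not to be disturbed: spanner lying on the bench
- brush: bystander, not to be disturbed: brush lying on the bench
There are look-alikes about, which are no part of the job. What is shaped like the plug2 but turquoise is not meant.

How it is judged:
By the outcome, as a careful person would: the job done as asked, in the order asked, and still so for the second after the job is handed in, with the robot touching nothing.
Of plug0, plug1, plug2, plug3 only 2 to 4 are there at a start; the rules pass over those that are not, and their reading is None.
At some moment in a run one of lid may be knocked a few centimetres aside while the robot is not near it.
Once in a run the grip may slacken for a moment while it holds something.
It also fails if it takes over 210 s, if anything falls off the work surface, if the arm or the gripper's body presses on something with over 40 N, if the wrist force passes 120 N, or if a joint passes its speed limit or range.

## Robot

A 7-joint arm with a two-finger parallel gripper is mounted at the origin on the work surface. World frame = base frame: x ahead of the robot, y to its left, z up, the work surface at z = 0. Lengths are in m, angles in rad, forces in N, time in s.
With the tool pointing down it reaches from about 0.4 to 0.9 m from the base axis. Payload 5.6 kg.
Tool frame: the origin (TCP) lies midway between the tips of the shut fingers; the grasp point (between the pads) lies 19 mm behind it; z points along the fingers, y is the line along which they close (so a half turn about z gives the same grasp; the last joint's range is limited). The gripper opens to 92 mm and grips with 3 to 60 N. Pads are 20 mm wide; open, the fingers measure 128 mm over their backs; the gripper's body (75 mm by 189 mm) begins 69 mm behind the grasp point.
Start: joints at [-1.263, 0.468, -0.012, 1.603, 0.006, 1.071, -0.056], TCP at [0.223, 0.61, 0.215] pointing down, gripper open.
Joint ranges: [-2.53, 2.53], [-0.31, 2.02], [-1.57, 1.55], [0.28, 2.44], [-1.29, 4.43], [0.15, 1.84], [-2.92, 2.92]. Speed limits (rad/s): [2.57, 2.57, 3.14, 3.14, 3.14, 3.14, 3.14].

## Interface

Orientations are given as a 3x3 rotation matrix whose columns are the frame's x, y, z axes.
In Python, from station import env, effector, solver, viewer, workorder, search_frame, tip_of gives the robot as it stands. Calls block until the motion is done:
- env.reach(position, orientation): joint-space move of the TCP to a pose.
- env.movel(position, frame=None, rate=0.15): straight line of the TCP; frame=None keeps the orientation; rate is the mean speed in m/s.
- env.goto_joints(angles): joint-space move.
- effector.release() and effector.grasp(squeeze=None): open the fingers fully, or close them until they stop; squeeze is the grip in N (None keeps the last).
- env.pause(seconds).
- solver.inverse_kinematics(position, orientation): joint angles nearest the present ones, or None.
- env.sense(): the state.
- viewer.read_camera(name): name is "scene" or "top" or "wrist"; returns (picture, depth): 480x640x3 uint8, red, green, blue; 480x640 float32, m along the optical axis (not along the pixel's ray), 0 where there is no reading.
- viewer.camera_info(name): a dict with "intrinsics" (3x3 intrinsics, pixels), "dist_coeffs" ([k1, k2, p1, p2, k3] as OpenCV has them; the pictures are not rectified), "eye" and "rotation" of the camera in the world; the wrist camera has in their place "T_tool_cam" (4x4, takes a point from camera to tool coordinates, whose origin is the TCP and whose axes are the flange's). Camera axes: x right, y up, looking along -z (the intrinsics and any distortion apply to the point x, -y, -z); pixel columns grow to the right and rows downward; lengths in m; the calibration is good to about 2 mm. A picture is of the moment at which its call begins: read the wrist's pose just before it. camera_info takes no time and is no camera call.
A pose or a line that the arm cannot do raises env.PlanningError and nothing moves.
- workorder.finish_job(): hands the job in; it is judged then, once.
Trained networks look in the newest picture that a camera, given by its name, has taken for a name from the list of things; names that differ only in an ending like _2 or _b are one class to them, and where a whole thing is asked for, a point or a joint stands for the part that bears it (a point fixed in the world has none). Each returns a list of dicts, best first, with "score" (0 to 1); they miss things now and then, are a little off and sometimes report something else, mostly with a low value. They report only what shows in the picture. A call takes as long as a camera call. They do not tell look-alikes from the thing itself.
- search_frame(camera, name): "at" ([x, y, z] in m, in world coordinates, good to about 4 mm: the middle of the surface that is visible of it).
- tip_of(camera, name): "at" ([x, y, z] in m, in world coordinates, good to about 4 mm: a listed point, or the origin of a listed thing).
The state is a dict: "t": time; "joint_positions": joint angles; "joint_velocities": joint speeds; "tau": joint torques, N m; "ee_pos": TCP position; "tcp_rot": TCP orientation; "wrist_force": force on the tool from outside, world axes, zero at the start; "moment": the same for the moment, N m; "gripper_width": finger opening in m; "grasp_force": force on a finger pad.
Only numpy, scipy, OpenCV 4.12 (cv2) and the standard library are available. Lean on these libraries where they do the work, as an engineer would, in place of code of your own. Each camera call takes 0.05 s, during which the arm holds its last target. There are 200 camera calls.

## Working session

There is one attempt and no reset: what is moved stays moved. The work goes in short steps, each a Python script; the robot and the scene stay as the last script left them, time stands still between calls to the robot, and variables do not carry over. Pictures are saved under pics/ and viewed, at most 14 in all, crops included, and the job is handed in when it is done.

```bash
ls; mkdir -p pics; python3 - <<'E'
from station import *
import cv2
for c in ["top","scene"]:
    p,d=viewer.read_camera(c); cv2.imwrite(f"pics/{c}0.png",p[:,:,::-1])
    i=viewer.camera_info(c); print(c,i)
    for n in ["case","case_top","lid","lid_grip","rack","strip_top","plug0","oil","pad","jar","spool","wall_left","driver","spanner","brush"]:
        for f in (search_frame,tip_of):
            try: r=f(c,n)
            except Exception as e: r=str(e)[:60]; print(n,f.__name__,r); continue
            print(n,f.__name__,[(round(float(q["score"]),2),[round(float(v),3) for v in q["at"]]) for q in r])
print(env.sense()["t"])
E
```

```text
pics
top {'intrinsics': array([[525.32694746,   0.        , 329.13829453],
       [  0.        , 525.32694746, 240.29421275],
       [  0.        ,   0.        ,   1.        ]]), 'dist_coeffs': array([-0.0598165,  0.       ,  0.       ,  0.       ,  0.       ]), 'eye': array([0.25869392, 0.01117538, 1.38233698]), 'rotation': array([[-0.03172716,  0.97814099, -0.20550812],
       [-0.99948903, -0.03025047,  0.01032428],
       [ 0.00388189,  0.20573067,  0.97860095]])}
case call [(0.71, [0.558, 0.004, 0.013]), (0.49, [0.557, -0.118, 0.016]), (0.35, [0.493, -0.384, 0.016])]
case call [(0.6, [0.565, 0.005, -0.0]), (0.39, [0.302, 0.269, -0.004])]
case_top call [(0.8, [0.558, 0.004, 0.012])]
case_top call [(0.83, [0.568, 0.001, 0.085])]
lid call [(0.66, [0.497, -0.384, 0.017]), (0.26, [0.768, -0.135, 0.031])]
lid call [(0.57, [0.499, -0.388, -0.002]), (0.15, [0.489, 0.384, -0.001])]
lid_grip call [(0.69, [0.494, -0.387, 0.018]), (0.33, [0.403, 0.162, 0.054])]
lid_grip call []
rack call [(0.56, [0.46, 0.376, 0.032])]
rack call [(0.95, [0.49, 0.384, -0.002])]
strip_top call [(0.88, [0.455, 
[... 2451 characters left out ...]
166, 0.047]), (0.51, [0.724, -0.28, 0.018])]
oil call [(0.85, [0.405, 0.165, 0.004])]
pad call [(0.78, [0.431, -0.179, 0.019])]
pad call [(0.97, [0.419, -0.186, -0.001])]
jar call [(0.68, [0.782, 0.179, 0.059])]
jar call [(0.57, [0.77, 0.18, 0.002])]
spool call [(0.7, [0.778, -0.128, 0.033])]
spool call [(0.64, [0.772, -0.135, 0.003])]
wall_left call [(0.72, [0.583, 0.117, 0.018])]
wall_left call it knows: brush, case, case_top, driver, jar, lid, lid_grip,
driver call [(0.57, [0.278, 0.262, 0.019])]
driver call []
spanner call [(0.92, [0.732, 0.303, 0.004])]
spanner call [(0.64, [0.73, 0.294, -0.003])]
brush call [(0.66, [0.722, -0.28, 0.019])]
brush call [(0.97, [0.72, -0.308, -0.001])]
3.0
```

View pics/top0.png

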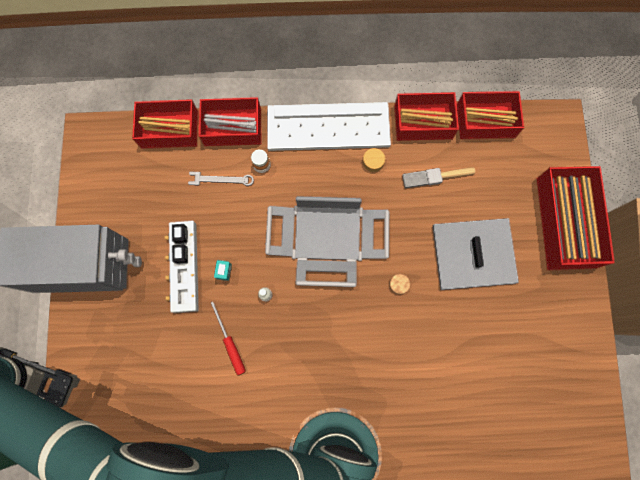

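View pics/scene0.png

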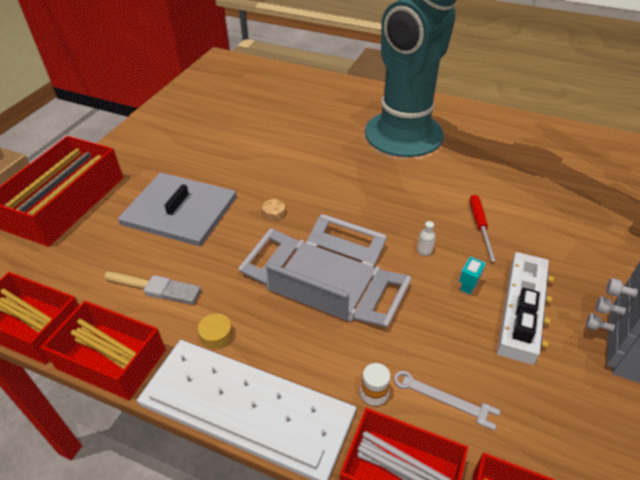

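Possible "plugs" in the top view are the black heads at (180,233) and (180,254), seated in the strip, and the turquoise look-alike at (222,270), which isn't wanted. The other two sockets, (183,276) and (183,297), are empty. The case is at (328,232), with its left, right and front walls flat. The lid is at (477,255). I'll take closer wrist views next.

```bash
cat > h.py <<'E'
from station import *
import numpy as np, cv2
S=env.sense
def R(yaw,tilt=0.,axis='y'):
    """tool down; tool y axis at angle yaw in the world xy plane"""
    y=np.array([np.cos(yaw),np.sin(yaw),0]); z=np.array([0,0,-1.]); return np.column_stack([np.cross(y,z),y,z])
def cloud(cam):
    s=S(); p,d=viewer.read_camera(cam); i=viewer.camera_info(cam)
    v,u=np.mgrid[0:480,0:640]
    q=cv2.undistortPoints(np.stack([u,v],-1).reshape(-1,1,2).astype(float),i["intrinsics"],i["dist_coeffs"]).reshape(480,640,2)
    P=np.dstack([q[...,0]*d,-q[...,1]*d,-d])
    if cam=="wrist":
        T=i["T_tool_cam"]; P=P@T[:3,:3].T+T[:3,3]; W=P@s["tcp_rot"].T+s["ee_pos"]
    else: W=P@i["rotation"].T+i["eye"]
    W[d==0]=np.nan
    return p,W
def save(n,p): cv2.imwrite(f"pics/{n}.png",np.ascontiguousarray(p[:,:,::-1]))
E
python3 - <<'E'
from h import *
print(S()["tcp_rot"].round(3), viewer.camera_info("wrist")["T_tool_cam"].round(3))
p,W=cloud("top"); m=(W[...,1]>0.42)&(W[...,1]<0.75)&(W[...,0]>0.2)&(W[...,2]>0.05)
q=W[m]; print("machine",q.min(0),q.max(0)); k=q[q[:,1]<0.53]; print(len(k), k.min(0) if len(k) else 0,k.max(0) if len(k) else 0)
env.reach([0.49,0.36,0.40],R(np.pi/2))
print(S()["joint_positions"].round(2))
p,W=cloud("wrist"); save("w_strip",p); np.save("strip.npy",W); 
for n in ["strip_top","plug0"]: print(n,[(round(float(r["score"]),2),np.round(r["at"],3)) for r in tip_of("wrist",n)])
env.reach([0.53,0.0,0.45],R(np.pi/2))
print(S()["joint_positions"].round(2))
p,W=cloud("wrist"); save("w_case",p); np.save("case.npy",W); np.save("casep.npy",p)
for n in ["case_top","case"]: print(n,[(round(float(r["score"]),2),np.round(r["at"],3)) for r in tip_of("wrist",n)])
print(S()["t"])
E
```

```text
[[-0.939  0.344  0.   ]
 [ 0.344  0.939  0.   ]
 [-0.     0.    -1.   ]] [[-0.     0.961  0.277  0.079]
 [ 1.     0.     0.     0.001]
 [ 0.     0.277 -0.961 -0.169]
 [ 0.     0.     0.     1.   ]]
machine [0.20001666 0.4200461  0.05007707] [0.94277479 0.74993332 0.67685406]
1618 [0.20002939 0.4200461  0.05007707] [0.94277479 0.52992718 0.67685406]
[-0.73  0.27  0.05  1.46 -0.01  1.41  0.89]
strip_top [(0.85, array([0.487, 0.387, 0.036]))]
plug0 [(0.58, array([0.568, 0.386, 0.04 ])), (0.57, array([0.511, 0.38 , 0.044])), (0.56, array([0.469, 0.272, 0.032]))]
[-0.31  0.1   0.27  1.57 -0.03  1.48  1.54]
case_top [(0.77, array([ 0.569, -0.003,  0.085]))]
case [(0.96, array([0.563, 0.   , 0.002]))]
6.2333
```

View pics/w_strip.png

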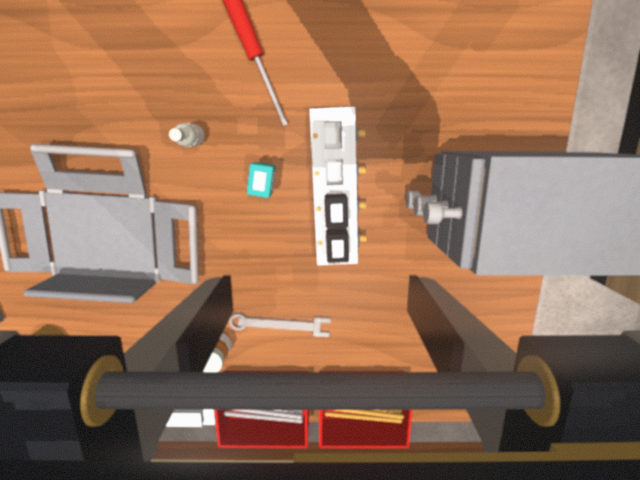

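View pics/w_case.png

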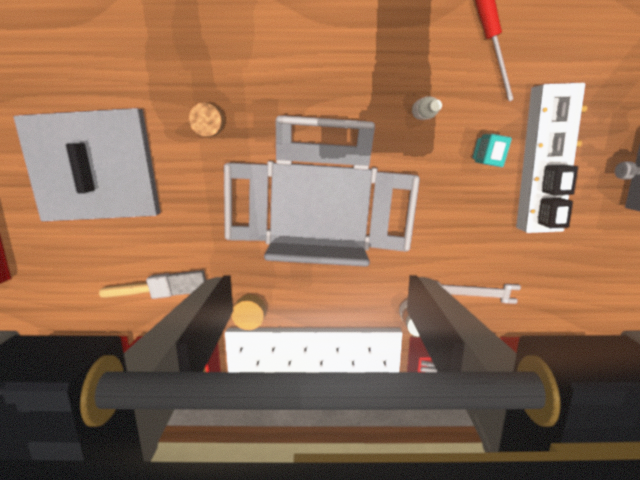

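The strip view shows two black plugs at (337,211) and (338,246), with empty sockets above them. The turquoise look-alike is at (262,180). A machine with knobs at (415,200) stands to the right. The case view shows the base at (320,200), the wall bars at left (228,200), right (413,212) and front (325,120), and the pad and oil bottle near the front corners. Now I'll fit the poses from depth.

```bash
python3 - <<'E'
from h import *
W=np.load("strip.npy"); p=None
def rect(q,n):
    (c,wh,a)=cv2.minAreaRect((q[:,:2]*1000).astype(np.float32)); print(n,len(q),np.round(c,1),np.round(wh,1),round(a,2),"zmed",np.round(np.median(q[:,2])*1000,1))
def box(W,x0,x1,y0,y1,z0,z1):
    return W[(W[...,0]>x0)&(W[...,0]<x1)&(W[...,1]>y0)&(W[...,1]<y1)&(W[...,2]>z0)&(W[...,2]<z1)]
def clean(q): # drop isolated pts
    from scipy.spatial import cKDTree
    t=cKDTree(q); return q[[len(i)>6 for i in t.query_ball_point(q,0.004)]]
rect(clean(box(W,.3,.68,.33,.44,.028,.04)),"strip")
rect(clean(box(W,.3,.68,.33,.44,.066,.075)),"plugs both")
rect(clean(box(W,.545,.62,.33,.44,.066,.075)),"plugA")
rect(clean(box(W,.45,.538,.33,.44,.066,.075)),"plugB")
k=clean(box(W,.3,.8,.42,.6,.04,.5)); 
for y in np.arange(.42,.6,.02):
    s=k[(k[:,1]>y)&(k[:,1]<y+.02)]
    if len(s): print("mach y",round(y,2),s.min(0).round(3),s.max(0).round(3))
W=np.load("case.npy")
rect(clean(box(W,.48,.65,-.1,.1,.009,.0145)),"floor")
rect(clean(box(W,.6,.7,-.12,.12,.07,.09)),"farbar")
rect(clean(box(W,.4,.7,-.5,-.25,.015,.024)),"lid"); rect(clean(box(W,.4,.6,-.45,-.3,.04,.056)),"rib")
for n,b in dict(left=(.48,.65,.085,.2),right=(.48,.65,-.2,-.085),front=(.38,.49,-.09,.09)).items():
    q=clean(box(W,*b,.014,.06)); rect(q,n); 
    ax=0 if n=="front" else 1
    for v in np.arange(q[:,ax].min(),q[:,ax].max(),.01):
        s=q[(q[:,ax]>=v)&(q[:,ax]<v+.01)]; 
        if len(s):print("  ",round(v,3),len(s),"zmax",s[:,2].max().round(4),"zmed",np.median(s[:,2]).round(4), "other",s[:,1-ax].min().round(3),s[:,1-ax].max().round(3))
for nm,c in dict(oil=(.405,.165),pad=(.42,-.183),jar=(.769,.18),turq=(.47,.274)).items():
    q=box(W,c[0]-.05,c[0]+.05,c[1]-.05,c[1]+.05,.017,.1); 
    if len(q): print(nm,q.min(0).round(3),q.max(0).round(3))
E
```

```text
strip 4079 [487.8 384. ] [236.7  64.1] 2.56 zmed 33.1
plugs both 1379 [541.4 386.4] [99.6 33.9] 2.58 zmed 69.2
plugA 661 [568.4 387.3] [46.2 32.9] 1.54 zmed 69.2
plugB 717 [514.5 385.1] [45.9 33.6] 3.25 zmed 69.2
mach y 0.42 [0.456 0.42  0.412] [0.48 0.44 0.5 ]
mach y 0.44 [0.457 0.44  0.486] [0.46  0.445 0.493]
mach y 0.48 [0.486 0.492 0.042] [0.513 0.5   0.152]
mach y 0.5 [0.486 0.5   0.042] [0.512 0.52  0.152]
mach y 0.52 [0.433 0.52  0.041] [0.567 0.54  0.159]
mach y 0.54 [0.43  0.54  0.049] [0.571 0.56  0.171]
mach y 0.56 [0.43  0.56  0.114] [0.571 0.58  0.172]
mach y 0.58 [0.43  0.58  0.113] [0.571 0.6   0.172]
floor 8519 [563.1  -1.1] [202.8 153.1] 87.04 zmed 11.4
farbar 737 [640.7  -3. ] [167.2  11.7] 86.57 zmed 84.1
lid 11969 [ 557.8 -373.5] [294.2 233.1] 2.56 zmed 18.1
rib 581 [ 499.5 -388.2] [78.9 17.1] 1.92 zmed 47.4
left 2100 [573.7 126. ] [ 76.3 138.8] 87.89 zmed 19.6
   0.085 50 zmax 0.0165 zmed 0.0145 other 0.503 0.642
   0.095 280 zmax 0.0193 zmed 0.0153 other 0.508 0.64
   0.105 437 zmax 0.0213 zmed 0.0168 other 0.509 0.641
   0.115 371 zmax 0.0226 zmed 0.0188 other
[... 754 characters left out ...]
 zmed 0.0148 other 0.5 0.624
front 2791 [457.7   9.2] [155.4  68.9] 86.49 zmed 22.7
   0.42 398 zmax 0.04 zmed 0.0365 other -0.066 0.084
   0.43 461 zmax 0.0394 zmed 0.0355 other -0.067 0.088
   0.44 197 zmax 0.0333 zmed 0.0294 other -0.068 0.088
   0.45 196 zmax 0.0298 zmed 0.0258 other -0.069 0.087
   0.46 442 zmax 0.0277 zmed 0.0219 other -0.069 0.086
   0.47 573 zmax 0.0236 zmed 0.0193 other -0.07 0.085
   0.48 511 zmax 0.0202 zmed 0.0163 other -0.07 0.084
   0.49 13 zmax 0.0159 zmed 0.0153 other 0.006 0.075
oil [0.39  0.152 0.018] [0.423 0.182 0.081]
pad [ 0.398 -0.207  0.017] [ 0.45  -0.156  0.024]
jar [0.749 0.13  0.017] [0.818 0.178 0.066]
turq [0.446 0.254 0.027] [0.494 0.294 0.064]
```

```bash
cat >> h.py <<'E'
C=np.array([.5672,.0015]); CY=np.radians(-3.4)
ex=np.array([np.cos(CY),np.sin(CY)]); ey=np.array([-ex[1],ex[0]])
WALL=dict(left=(ey,.088,.21,np.pi/2+CY),right=(-ey,.088,.15,np.pi/2+CY),front=(-ex,.073,.32,CY))
def st(tag):
    s=S(); print(tag,"t%.1f"%s["t"],"tcp",np.round(s["ee_pos"],4),"F",np.round(s["wrist_force"],1),"w %.4f"%s["gripper_width"],"g %.1f"%s["grasp_force"])
    return s
def gp(name,r,z,off=0.):
    """TCP for grasp point at distance r outward from hinge line, height z"""
    n,h,_,_=WALL[name]; q=C+n*(h+r); return np.array([q[0],q[1],z-.019])
E
python3 - <<'E'
from h import *
for w in WALL:
    n,h,th,y=WALL[w]
    for yy in (y,y+np.pi,y-np.pi):
        for r,z in ((.106,.12),(.106,.03),(.07,.03),(0,.085),(0.,.2)):
            q=solver.inverse_kinematics(gp(w,r,z),R(yy)); print(w,round(yy,2),r,z,None if q is None else np.round(q,2))
E
```

```text
left 1.51 0.106 0.12 [-0.48  0.53  0.13  1.8  -0.09  0.82  1.21]
left 1.51 0.106 0.03 [-0.47  0.67  0.13  1.83 -0.13  0.66  1.24]
left 1.51 0.07 0.03 [-0.43  0.65  0.14  1.86 -0.15  0.64  1.31]
left 1.51 0 0.085 [-0.36  0.54  0.18  1.89 -0.14  0.72  1.42]
left 1.51 0.0 0.2 [-0.37  0.39  0.2   1.82 -0.09  0.94  1.38]
left 4.65 0.106 0.12 [-1.21  1.01  1.34  1.84 -1.06  1.23 -1.16]
left 4.65 0.106 0.03 [-1.2   1.22  1.33  1.87 -1.29  1.25 -1.05]
left 4.65 0.07 0.03 [-1.16  1.21  1.33  1.9  -1.29  1.24 -0.97]
left 4.65 0 0.085 [-1.07  1.05  1.34  1.94 -1.13  1.19 -0.91]
left 4.65 0.0 0.2 [-1.1   0.78  1.35  1.87 -0.83  1.21 -1.1 ]
left -1.63 0.106 0.12 [-1.21  1.01  1.34  1.84 -1.06  1.23 -1.16]
left -1.63 0.106 0.03 [-1.2   1.22  1.33  1.87 -1.29  1.25 -1.05]
left -1.63 0.07 0.03 [-1.16  1.21  1.33  1.9  -1.29  1.24 -0.97]
left -1.63 0 0.085 [-1.07  1.05  1.34  1.94 -1.13  1.19 -0.91]
left -1.63 0.0 0.2 [-1.1   0.78  1.35  1.87 -0.83  1.21 -1.1 ]
right 1.51 0.106 0.12 [-0.02  0.52  0.39  1.87 -0.26  0.8   2.02]
right 1.51 0.106 0.03 [-0.01  0.66  0.37  1.9  -0.38  0.65  2.11]
right 1.5
[... 1106 characters left out ...]
06 0.0 0.2 [-0.37  0.25  0.34  2.03 -0.11  0.88 -0.03]
front 3.08 0.106 0.12 [ 0.49  0.29 -0.67  2.27  0.3   0.66  2.68]
front 3.08 0.106 0.03 [ 0.47  0.53 -0.68  2.31  0.71  0.51  2.3 ]
front 3.08 0.07 0.03 [ 0.47  0.58 -0.68  2.23  0.7   0.56  2.34]
front 3.08 0 0.085 [ 0.47  0.54 -0.67  2.05  0.51  0.72  2.55]
front 3.08 0.0 0.2 [ 0.65  0.4  -0.89  1.97  0.37  0.95  2.67]
front -3.2 0.106 0.12 [ 0.49  0.29 -0.67  2.27  0.3   0.66  2.68]
front -3.2 0.106 0.03 [ 0.47  0.53 -0.68  2.31  0.71  0.51  2.3 ]
front -3.2 0.07 0.03 [ 0.47  0.58 -0.68  2.23  0.7   0.56  2.34]
front -3.2 0 0.085 [ 0.47  0.54 -0.67  2.05  0.51  0.72  2.55]
front -3.2 0.0 0.2 [ 0.65  0.4  -0.89  1.97  0.37  0.95  2.67]
```

```bash
cat >> h.py <<'E'
def hook(w,dz=.004):
    """inner finger into the slot, close lightly, recentre on the bar, grip"""
    n,h,th,y=WALL[w]; rb=.07*np.cos(th); zb=.010+.07*np.sin(th)+dz
    r0=rb-.006-.006+.046
    env.reach(gp(w,r0,.15),R(y)); env.movel(gp(w,r0,zb),rate=.1); st("down")
    effector.grasp(3); st("close3")
    for k in range(1,5):
        env.movel(gp(w,r0+(rb-r0)*k/4,zb),rate=.06); st("shift")
    effector.grasp(30); st("grip")
def raise_(w,dz=.004,over=.0015,end=np.pi/2):
    n,h,th,y=WALL[w]
    for a in np.linspace(th,end,10)[1:]:
        env.movel(gp(w,.07*np.cos(a)-(over if a>=end-1e-6 else 0),.010+.07*np.sin(a)+dz),rate=.08)
        st("a%.2f"%a)
E
python3 - <<'E'
from h import *
hook("left")
E
```

```text
down t9.0 tcp [0.579  0.1918 0.0103] F [ 0.3  0.8 -0.7] w 0.0919 g 0.0
close3 t9.6 tcp [0.5787 0.1883 0.0095] F [ 1.2 -6.6 -0.5] w 0.0726 g 3.0
shift t9.8 tcp [0.5781 0.1807 0.0095] F [ 0.6 -6.4  0.7] w 0.0572 g 3.0
shift t10.1 tcp [0.5774 0.1727 0.0095] F [ 0.8 -5.9  0.1] w 0.0412 g 3.0
shift t10.4 tcp [0.5769 0.1644 0.0095] F [-0.3 -6.8 -0.7] w 0.0249 g 3.0
shift t10.7 tcp [0.5765 0.158  0.0097] F [-0.4 -1.7  0.8] w 0.0118 g 3.0
grip t10.9 tcp [0.5765 0.158  0.0097] F [-0.2 -1.3  1.8] w 0.0108 g 30.0
```

```bash
python3 - <<'E'
from h import *
raise_("left")
env.pause(.2); st("end")
E
```

```text
a0.36 t11.2 tcp [0.5762 0.1551 0.0203] F [ 0.6  0.8 -1.4] w 0.0106 g 30.0
a0.51 t11.5 tcp [0.576  0.1511 0.03  ] F [-0.8  2.5  1.1] w 0.0110 g 30.0
a0.66 t11.8 tcp [0.5758 0.1459 0.0389] F [-0.8  5.2  1.9] w 0.0113 g 30.0
a0.81 t12.1 tcp [0.5754 0.1398 0.0469] F [-1.2  7.1  4. ] w 0.0112 g 30.0
a0.97 t12.3 tcp [0.575  0.1326 0.0541] F [-2.8  8.6  8.2] w 0.0112 g 30.0
a1.12 t12.6 tcp [0.5747 0.1247 0.0601] F [-6.   9.8 12.2] w 0.0113 g 30.0
a1.27 t12.9 tcp [0.5742 0.1152 0.0647] F [-6.6 10.6 17.5] w 0.0113 g 30.0
a1.42 t13.2 tcp [0.5735 0.1033 0.0671] F [-6.7  7.6 18.7] w 0.0110 g 30.0
a1.57 t13.5 tcp [0.5726 0.0894 0.0674] F [-6.1  3.9 17.8] w 0.0107 g 30.0
end t13.7 tcp [0.5726 0.0894 0.0674] F [-6.1  4.5 17.7] w 0.0112 g 30.0
```

```bash
python3 - <<'E'
from h import *
for o in (.004,.007):
    env.movel(gp("left",-o,.0855),rate=.05); env.pause(.1); st(o)
E
```

```text
0.004 t14.1 tcp [0.5725 0.0893 0.0676] F [-1.3  9.3  5. ] w 0.0108 g 30.0
0.007 t14.4 tcp [0.5725 0.0892 0.0676] F [ 0.2 14.9  4.6] w 0.0111 g 30.0
```

```bash
python3 - <<'E'
from h import *
def free(w):
    env.movel(gp(w,-.003,.0855),rate=.05); effector.release(); env.movel(gp(w,-.0015,.22),rate=.2); st("free")
free("left")
hook("right",.006); raise_("right",.006)
for o in (.004,.007):
    env.movel(gp("right",-o,.0865),rate=.05); env.pause(.1); s=st(o)
E
```

```text
free t16.7 tcp [0.5715 0.0877 0.1999] F [ 0.2 -0.2 -0.5] w 0.0920 g 0.0
down t19.2 tcp [ 0.5564 -0.1896  0.0081] F [-0.1  0.2  0.2] w 0.0918 g 0.0
close3 t19.8 tcp [ 0.5565 -0.1863  0.0075] F [1.4 5.4 1. ] w 0.0735 g 3.0
shift t20.0 tcp [ 0.5567 -0.1785  0.0075] F [1.8 6.1 0.3] w 0.0584 g 3.0
shift t20.3 tcp [ 0.557  -0.1705  0.0074] F [0.5 6.1 0.1] w 0.0422 g 3.0
shift t20.6 tcp [ 0.5575 -0.1622  0.0074] F [ 1.4  5.7 -0.2] w 0.0253 g 3.0
shift t20.9 tcp [ 0.5579 -0.1554  0.0075] F [ 0.2  1.7 -0.5] w 0.0116 g 3.0
grip t21.1 tcp [ 0.5579 -0.1554  0.0075] F [0.8 1.7 0.4] w 0.0112 g 30.0
a0.31 t21.4 tcp [ 0.558  -0.153   0.0187] F [ 0.6  1.9 -1.1] w 0.0112 g 30.0
a0.47 t21.7 tcp [ 0.5583 -0.1492  0.0291] F [ 1.1 -0.3 -1.8] w 0.0109 g 30.0
a0.62 t22.0 tcp [ 0.5586 -0.1441  0.0386] F [-0.6 -2.7  0.7] w 0.0108 g 30.0
a0.78 t22.3 tcp [ 0.559  -0.138   0.0473] F [-1.9 -5.6  4.1] w 0.0108 g 30.0
a0.94 t22.6 tcp [ 0.5595 -0.1308  0.0549] F [-1.9 -7.9  6.9] w 0.0110 g 30.0
a1.10 t22.9 tcp [ 0.5601 -0.1227  0.0613] F [ -5.2 -10.2  12.5] w 0.0111 g 30.0
a1.26 t23.2 tcp [ 0.5609 -0.1128  0.0662] F [ -6.1 -10.4  17.8] w 0.0109 g 30.0
a1.41 t23.5 tcp [ 0.5616 -0.1005  0.0689] F [-6.9 -7.  18.3] w 0.0109 g 30.0
a1.57 t23.8 tcp [ 0.5625 -0.0862  0.0692] F [-4.7 -3.8 14.7] w 0.0111 g 30.0
0.004 t24.1 tcp [ 0.5624 -0.0861  0.0693] F [-3.7 -8.4 11. ] w 0.0110 g 30.0
0.007 t24.5 tcp [ 0.5625 -0.086   0.0693] F [ -2.7 -14.2   9.5] w 0.0110 g 30.0
```

```bash
python3 - <<'E'
from h import *
def free(w):
    env.movel(gp(w,-.003,.0865),rate=.05); effector.release(); env.movel(gp(w,-.0015,.24),rate=.2); st("free")
free("right")
hook("front",.004); raise_("front",.005)
for o in (.004,.007):
    env.movel(gp("front",-o,.0865),rate=.05); env.pause(.1); s=st(o)
free("front")
env.reach([.47,.10,.42],R(np.pi/2))
p,W=cloud("top"); np.save("top1.npy",W); save("top1",p[150:320,220:440].repeat(3,0).repeat(3,1))
for c in("left","right","front"):
    n,h,th,y=WALL[c]; t=np.array([-n[1],n[0]])
    d=(W[...,:2]-C)@n; l=abs((W[...,:2]-C)@t); q=W[(abs(d-h)<.03)&(l<.06)&(W[...,2]>.078)&(W[...,2]<.09)]
    dd=(q[:,:2]-C)@n; print(c,len(q),"bar d",np.median(dd).round(4),"z",np.median(q[:,2]).round(4))
st("")
E
```

```text
free t26.9 tcp [ 0.5613 -0.0847  0.2199] F [-0.4  0.5 -0. ] w 0.0920 g 0.0
down t29.7 tcp [0.3945 0.0118 0.0174] F [-0.8  0.1  0.1] w 0.0923 g 0.0
close3 t30.2 tcp [0.3972 0.0118 0.0177] F [ 5.1 -0.4 -5.2] w 0.0756 g 3.0
shift t30.5 tcp [0.4052 0.0113 0.0175] F [ 6.1 -0.1 -3.3] w 0.0598 g 3.0
shift t30.8 tcp [0.4131 0.0107 0.0172] F [ 5.7 -0.3 -3.8] w 0.0438 g 3.0
shift t31.1 tcp [0.4214 0.0102 0.0171] F [ 6.8  0.3 -5.1] w 0.0271 g 3.0
shift t31.4 tcp [0.4289 0.0097 0.0171] F [ 4.  -0.8 -2. ] w 0.0117 g 3.0
grip t31.6 tcp [0.4289 0.0097 0.0171] F [ 6.  -0.1 -5.2] w 0.0110 g 30.0
a0.46 t31.9 tcp [0.4329 0.0094 0.0273] F [ 6.1  0.  -4. ] w 0.0110 g 30.0
a0.60 t32.1 tcp [0.4373 0.0092 0.0355] F [ 6.2  0.2 -5. ] w 0.0108 g 30.0
a0.74 t32.4 tcp [0.4423 0.0088 0.0428] F [ 3.9 -0.8 -5.8] w 0.0111 g 30.0
a0.88 t32.7 tcp [0.4483 0.0085 0.0495] F [-0.7 -0.  -1.9] w 0.0112 g 30.0
a1.01 t33.0 tcp [0.4549 0.0081 0.0553] F [-5.6  0.9  3.1] w 0.0107 g 30.0
a1.15 t33.2 tcp [0.4616 0.0077 0.06  ] F [-9.7  1.  11.9] w 0.0114 g 30.0
a1.29 t33.5 tcp [0.4714 0.0071 0.0636] F [-10.8  -0.3  13.6] w 0.0111 g 30.0
a1.43 t33.8 tcp [0.4828 0.0064 0.066 ] F [-6.5 -0.6 10.7] w 0.0108 g 30.0
a1.57 t34.1 tcp [0.4953 0.0056 0.0667] F [-3.3 -0.4  6.8] w 0.0113 g 30.0
0.004 t34.4 tcp [0.4952 0.0055 0.0669] F [-4.9 -0.3 -0.2] w 0.0107 g 30.0
0.007 t34.8 tcp [0.4953 0.0056 0.0667] F [-13.1   0.8   8.2] w 0.0111 g 30.0
free t37.2 tcp [0.4951 0.0058 0.2201] F [-0.2 -0.6  0.4] w 0.0921 g 0.0
left 7 bar d 0.0836 z 0.0868
right 210 bar d 0.0887 z 0.0849
front 184 bar d 0.0735 z 0.0852
 t38.4 tcp [0.4698 0.0995 0.4187] F [ 0.5  0.1 -0.3] w 0.0919 g 0.0
```

View pics/top1.png

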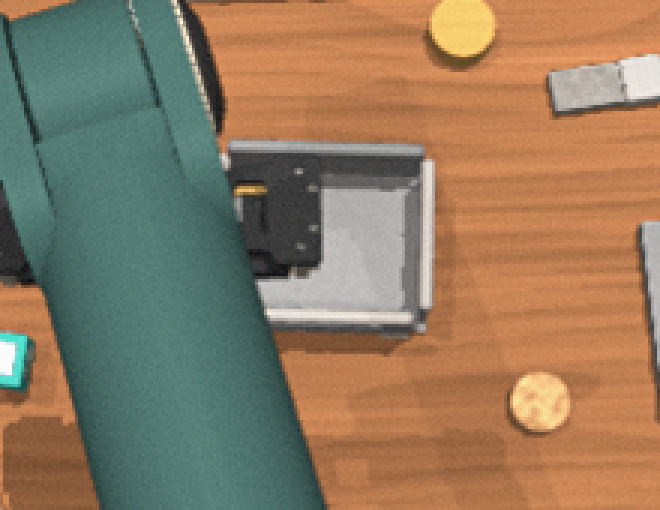

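The right bar (427,235) and front bar (340,318) are upright. The left bar is hidden by the arm, so I'll check it from the strip. Next is the first plug.

```bash
cat >> h.py <<'E'
SY=np.pi/2+np.radians(2.57)
PA=np.array([.5685,.3876]); PB=np.array([.5145,.3852])
def pick(P):
    env.reach([*P,.14],R(SY)); env.movel([*P,.038],rate=.1); st("at plug")
    effector.grasp(40); st("grip")
    for z in (.045,.055,.07): env.movel([*P,z],rate=.04); st("pull")
    env.movel([*P,.25],rate=.2); st("up")
def place(x):
    q=C+ex*x
    env.reach([*q,.25],R(np.pi/2+CY)); st("over")
    env.movel([*q,.15],rate=.15); st("mid")
    env.movel([*q,.043],rate=.08); st("low")
E
python3 - <<'E'
from h import *
pick(PA)
p,W=cloud("top"); 
for c in("left","right","front"):
    n,h,th,y=WALL[c]; t=np.array([-n[1],n[0]])
    d=(W[...,:2]-C)@n; l=abs((W[...,:2]-C)@t); q=W[(abs(d-h)<.03)&(l<.06)&(W[...,2]>.078)&(W[...,2]<.09)]
    dd=(q[:,:2]-C)@n; print(c,len(q),"bar d",np.median(dd).round(4),"z",np.median(q[:,2]).round(4))
E
```

```text
at plug t41.1 tcp [0.569  0.388  0.0388] F [ 0.6 -1.1  0.4] w 0.0919 g 0.0
grip t42.0 tcp [0.5685 0.3876 0.038 ] F [-0.7 -0.7  0.3] w 0.0338 g 40.0
pull t42.4 tcp [0.5677 0.3863 0.0444] F [-1.2 -2.3 -5. ] w 0.0332 g 40.0
pull t42.8 tcp [0.5694 0.3884 0.0565] F [ 0.3 -1.5 -0.8] w 0.0333 g 40.0
pull t43.3 tcp [0.5686 0.3878 0.0703] F [ 0.5  0.6 -1.2] w 0.0342 g 40.0
up t44.3 tcp [0.5678 0.3872 0.2484] F [-2.  -0.2 -1.6] w 0.0337 g 40.0
left 208 bar d 0.0863 z 0.0849
right 204 bar d 0.0886 z 0.085
front 212 bar d 0.0735 z 0.085
```

```bash
python3 - <<'E'
from h import *
place(.035)
E
```

```text
over t45.8 tcp [0.6024 0.0016 0.2499] F [ 0.5  0.5 -0.7] w 0.0335 g 40.0
mid t46.7 tcp [ 6.029e-01 -3.000e-04  1.508e-01] F [ 0.   0.1 -0.7] w 0.0332 g 40.0
low t48.1 tcp [ 6.026e-01 -5.000e-04  4.360e-02] F [ 0.6  0.8 -0.9] w 0.0337 g 40.0
```

```bash
python3 - <<'E'
from h import *
q=C+ex*.035
env.movel([*q,.041],rate=.03); st("touch")
effector.release(); env.movel([*q,.2],rate=.15); st("clear")
pick(PB); place(-.035); 
E
```

```text
touch t48.4 tcp [ 6.031e-01 -5.000e-04  4.190e-02] F [0.1 0.6 3.4] w 0.0339 g 40.0
clear t50.6 tcp [ 6.015e-01 -5.000e-04  1.990e-01] F [-0.3  0.  -0.7] w 0.0920 g 0.0
at plug t53.2 tcp [0.515  0.3856 0.0387] F [ 0.   0.3 -0.4] w 0.0917 g 0.0
grip t54.1 tcp [0.5145 0.3852 0.038 ] F [-0.6  0.6  0.2] w 0.0338 g 40.0
pull t54.4 tcp [0.5137 0.384  0.0445] F [-0.8 -3.6 -5. ] w 0.0341 g 40.0
pull t54.8 tcp [0.5154 0.386  0.0563] F [-0.2 -1.4  0.4] w 0.0339 g 40.0
pull t55.4 tcp [0.5146 0.3854 0.0703] F [-0.7 -0.9 -1.5] w 0.0334 g 40.0
up t56.4 tcp [0.5138 0.3847 0.2485] F [-0.5  0.4 -2.2] w 0.0339 g 40.0
over t57.8 tcp [0.5326 0.0053 0.2499] F [ 0.4  0.3 -1.5] w 0.0340 g 40.0
mid t58.7 tcp [0.533  0.0038 0.1506] F [-0.2  0.2 -1.6] w 0.0337 g 40.0
low t60.1 tcp [0.5327 0.0036 0.0435] F [ 0.  -0.4 -1.3] w 0.0335 g 40.0
```

Then I'll release it and look at the case and lid from above.

```bash
python3 - <<'E'
from h import *
q=C-ex*.035
env.movel([*q,.041],rate=.03); st("touch")
effector.release(); env.movel([*q,.25],rate=.15); st("clear")
env.reach([.44,-.20,.45],R(np.pi/2))
p,W=cloud("wrist"); save("w2",p); np.save("w2.npy",W)
for n in ["lid","lid_grip"]: print(n,[(round(float(r["score"]),2),np.round(r["at"],3)) for r in tip_of("wrist",n)])
from scipy.spatial import cKDTree
def rect(q,n):
    t=cKDTree(q); q=q[[len(i)>6 for i in t.query_ball_point(q,0.004)]]
    (c,wh,a)=cv2.minAreaRect((q[:,:2]*1000).astype(np.float32)); print(n,len(q),np.round(c,1),np.round(wh,1),round(a,2),"zmed",np.round(np.median(q[:,2])*1000,1))
for nm,V in (("wrist",W),("top",cloud("top")[1])):
    m=(V[...,0]>.33)&(V[...,0]<.68)&(V[...,1]<-.23)&(V[...,1]>-.52)
    rect(V[m&(V[...,2]>.014)&(V[...,2]<.023)],nm+" lid"); rect(V[m&(V[...,2]>.042)&(V[...,2]<.054)],nm+" rib")
    for c in("left","right","front"):
        n,h,th,y=WALL[c]; t=np.array([-n[1],n[0]])
        d=(V[...,:2]-C)@n; l=abs((V[...,:2]-C)@t); q=V[(abs(d-h)<.03)&(l<.06)&(V[...,2]>.078)&(V[...,2]<.09)]
        print(c,len(q),"bar d",np.median((q[:,:2]-C)@n).round(4))
E
```

```text
touch t60.4 tcp [0.5331 0.0036 0.0419] F [-0.9  0.2  5.1] w 0.0338 g 40.0
clear t62.9 tcp [0.5317 0.0036 0.2492] F [-0.4 -0.  -0.2] w 0.0919 g 0.0
lid [(0.9, array([ 0.498, -0.391, -0.001])), (0.58, array([ 0.425, -0.188,  0.002]))]
lid_grip [(0.7, array([ 0.501, -0.389,  0.031]))]
wrist lid 10941 [ 499.7 -389.3] [176.7 205.7] 2.92 zmed 18.2
wrist rib 461 [ 499.1 -389.5] [78.8 16.3] 2.98 zmed 47.8
left 569 bar d 0.0853
right 533 bar d 0.0886
front 583 bar d 0.0729
top lid 5 [ 486.1 -376.2] [246.4  52.6] 58.83 zmed 19.1
top rib 0 [0. 0.] [0. 0.] 0.0 zmed nan
left 203 bar d 0.0863
right 207 bar d 0.0888
front 223 bar d 0.0732
  return _methods._mean(a, axis=axis, dtype=dtype,
  ret = ret.dtype.type(ret / rcount)
```

View pics/w2.png

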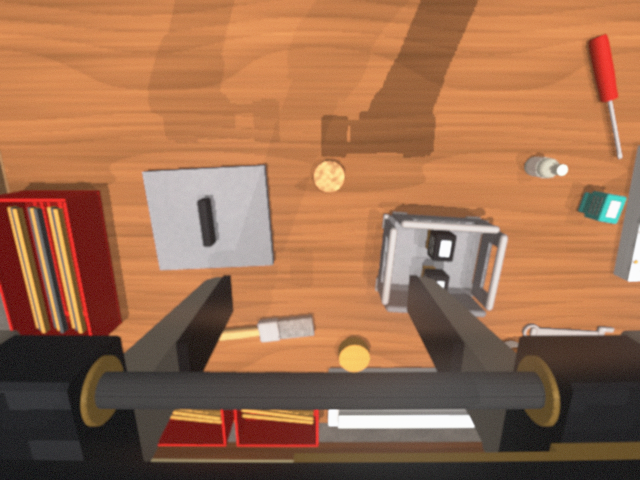

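Both plugs stand inside the case at (441,245) and (436,280), with all the walls up. The lid is at (208,220), so I'll pick it up.

```bash
python3 - <<'E'
from h import *
L=np.array([.4994,-.3894]); y=np.pi/2+np.radians(2.93)
env.reach([*L,.12],R(y)); env.movel([*L,.0235],rate=.08); st("at lid")
effector.grasp(55); st("grip")
env.movel([*L,.05],rate=.05); st("lift"); env.movel([*L,.26],rate=.12); st("up")
T=np.array([.5676,.0016])
m=(L+T)/2
env.movel([*m,.26],frame=R(np.pi/2),rate=.12); st("mid")
env.movel([*T,.22],frame=R(np.pi/2+CY),rate=.12); env.pause(.3); st("over")
for cam in ("scene","top"):
    p,W=cloud(cam); save("held_"+cam,p)
    q=W[(abs(W[...,0]-T[0])<.13)&(abs(W[...,1]-T[1])<.15)&(W[...,2]>.17)&(W[...,2]<.24)]
    q=q[abs(q[:,2]-np.median(q[:,2]))<.012]
    A=np.c_[q[:,:2]-T,np.ones(len(q))]; print(cam,len(q),"plane",np.linalg.lstsq(A,q[:,2],rcond=None)[0].round(4), "ext",np.percentile(q,[.5,99.5],axis=0).round(4).tolist(), cv2.minAreaRect((q[:,:2]*1000).astype(np.float32)))
E
```

```text
at lid t67.0 tcp [ 0.4998 -0.3897  0.0241] F [0.1 0.2 0.4] w 0.0920 g 0.0
grip t68.2 tcp [ 0.4994 -0.3895  0.0235] F [ 1.  -0.3 -1.1] w 0.0156 g 55.0
lift t68.8 tcp [ 0.4994 -0.3892  0.0501] F [-0.3  0.9 -3.2] w 0.0156 g 55.0
up t70.8 tcp [ 0.4991 -0.3891  0.2592] F [-0.3 -0.2 -1.8] w 0.0157 g 55.0
mid t72.5 tcp [ 0.5333 -0.1947  0.26  ] F [ 1.  -0.4 -2.5] w 0.0153 g 55.0
over t74.7 tcp [0.5676 0.0014 0.22  ] F [-0.2  0.2 -2.9] w 0.0155 g 55.0
scene 7445 plane [-0.0116 -0.0028  0.2167] ext [[0.4832, -0.1013, 0.2053], [0.6609, 0.1081, 0.2258]] ((567.7384643554688, 2.63592529296875), (207.4710693359375, 180.6739044189453), 86.73536682128906)
top 1550 plane [ 0.0054 -0.0017  0.2159] ext [[0.4737, -0.1031, 0.2071], [0.6592, 0.1059, 0.2218]] ((567.1405639648438, 0.3694000244140625), (206.5170440673828, 177.27638244628906), 86.46165466308594)
```

```bash
python3 - <<'E'
from h import *
T=np.array([.5676,.0016])
for z in (.14,.115,.11,.105,.101,.098,.096,.0945):
    env.movel([*T,z],rate=.05); env.pause(.1); s=st(z)
    if s["wrist_force"][2]>12: break
E
```

```text
0.14 t76.6 tcp [0.5678 0.0016 0.1403] F [ 0.4 -1.1 -2.8] w 0.0157 g 55.0
0.115 t77.4 tcp [0.5679 0.0015 0.1152] F [-0.7 -0.2 -2.9] w 0.0159 g 55.0
0.11 t77.7 tcp [0.5676 0.0016 0.11  ] F [ 0.4 -1.  -3. ] w 0.0156 g 55.0
0.105 t78.1 tcp [0.5676 0.0016 0.1049] F [-0.1 -0.9 -2.7] w 0.0152 g 55.0
0.101 t78.4 tcp [0.5676 0.0016 0.1009] F [-0.1  0.2 -3.6] w 0.0158 g 55.0
0.098 t78.8 tcp [0.5676 0.0016 0.098 ] F [-0.2 -0.1 -3.1] w 0.0155 g 55.0
0.096 t79.1 tcp [0.5676 0.0016 0.096 ] F [ 0.1  0.6 -2.4] w 0.0155 g 55.0
0.0945 t79.5 tcp [0.5679 0.0016 0.0954] F [-2.1  0.   5.6] w 0.0158 g 55.0
```

Contact came at the expected height, so I'll release, back off and verify.

```bash
python3 - <<'E'
from h import *
T=np.array([.5676,.0016])
effector.release(); env.movel([*T,.25],rate=.12)
env.reach([.35,.35,.40],R(np.pi/2)); st("away")
for cam in ("scene","top"):
    p,W=cloud(cam); save("end_"+cam,p)
    q=W[(abs(W[...,0]-T[0])<.12)&(abs(W[...,1]-T[1])<.13)&(W[...,2]>.08)&(W[...,2]<.1)]
    A=np.c_[q[:,:2]-T,np.ones(len(q))]; print(cam,len(q),"plane",np.linalg.lstsq(A,q[:,2],rcond=None)[0].round(4), cv2.minAreaRect((q[:,:2]*1000).astype(np.float32)))
for n in ["oil","pad","jar","spool","spanner","brush","lid"]: print(n,[(round(float(r["score"]),2),np.round(r["at"],3)) for r in tip_of("scene",n)][:1])
E
```

```text
away t83.7 tcp [0.3508 0.3492 0.3997] F [0.6 0.  0.2] w 0.0918 g 0.0
scene 7263 plane [-0.0088 -0.0015  0.092 ] ((567.7263793945312, 3.003814697265625), (207.39520263671875, 181.20953369140625), 86.7090072631836)
top 5341 plane [ 0.0025 -0.0008  0.0913] ((567.4229125976562, 0.2945556640625), (206.34722900390625, 178.02879333496094), 86.55590057373047)
oil [(0.95, array([0.407, 0.162, 0.004]))]
pad [(0.82, array([ 0.422, -0.185,  0.001]))]
jar [(0.66, array([0.772, 0.179, 0.002]))]
spool [(0.74, array([ 0.77 , -0.134,  0.002]))]
spanner [(0.69, array([ 0.727,  0.292, -0.   ]))]
brush [(0.62, array([ 0.72, -0.31,  0.  ]))]
lid [(0.81, array([ 0.565, -0.002,  0.073]))]
```

View pics/end_scene.png

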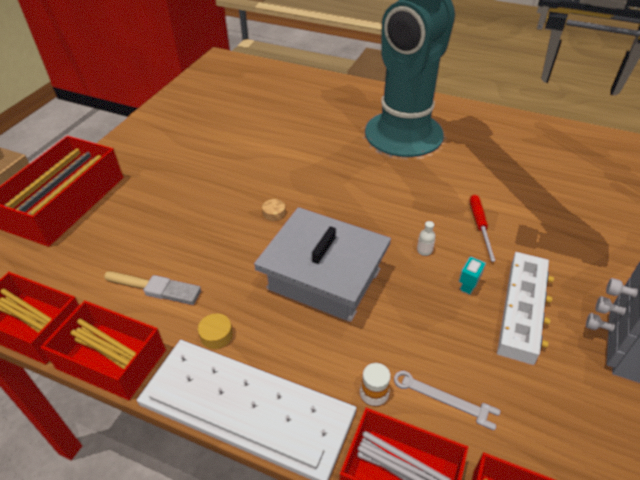

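The lid sits flat and square on the case at (325,255). All four sockets are empty at (525,300), and the other things haven't moved.

```bash
python3 -c "
from station import *
print(workorder.finish_job())"
```

```text
the job is handed in; nothing more can be done
None
```

The job is handed in: the case's three walls are up, both plugs are inside it, and the lid is fully down and square. The other items were left where they were; the arm was clear of everything at about 84 s of the 210 s allowed.

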